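Reset the tripped breaker of the dust extractor

ROBOT

A 7-joint arm with a two-finger parallel gripper is mounted at the origin on the work surface. World frame = base frame: x ahead of the robot, y to its left, z up, the work surface at z = 0. Lengths are in mm, angles in rad, forces in N, time in s.
With the tool pointing down it reaches from about 425 to 975 mm from the base axis. Payload 16.7 kg.
Tool frame: the origin (TCP) lies on the mounting face of the last link; the fingertips stand 173 mm ahead of it and the grasp point (between the pads) lies 155 mm ahead of it; y points along the fingers, z is the direction in which the jaws open and shut, and the axes are right-handed (so a half turn about y gives the same grasp; the last joint's range is limited). The gripper opens to 85 mm and grips with 20 to 120 N. Pads are 22 mm wide; open, the fingers measure 114 mm over their backs; the gripper's body (76 mm by 85 mm) begins 54 mm behind the grasp point. The pads swing forward as they close: fully open they stand 13 mm farther back than shut.
Start: joints at [-1.26, 0.426, 0.074, 1.606, -0.034, 1.111, -0.067], TCP at [299.551, 604.861, 404.702] pointing down, gripper open.
Joint ranges: [-2.85, 2.85], [-0.5, 2.14], [-1.23, 1.37], [0.21, 2.46], [-1.02, 4.16], [0.16, 2.05], [-2.73, 2.73]. Speed limits (rad/s): [1.89, 1.89, 2.39, 2.39, 3.01, 3.01, 3.01].

INTERFACE

Orientations are given as a unit quaternion [x, y, z, w].
In Python, from bench import readout, vision, order gives the robot as it stands. The module is installed in compiled form; this text tells all that it offers.
- The arm moves only by the tool play_rows, never from a script. Its arguments are lists of equal length, an entry for each row: "jaw": the closure, from -1 (fully open) to 1 (shut), so that 0 is half open; "delta_pos": the shift along the tool's x, y, z in mm, a list of three; "turn": the turn, a rotation vector about the tool's x, y, z in rad, a list of three. In form: {"jaw": [jaw, ...], "delta_pos": [[dx, dy, dz], ...], "turn": [[wx, wy, wz], ...]}. A call has 1 to 20 rows; each row is the pose to reach, as a shift and turn from the pose commanded when the call began, along the tool's axes at that moment; what a row does not reach only later rows make up. A row lasts 1/10 s, in which the tool goes at most 50 mm and 8.59 degrees, less where a joint would pass 70% of its speed; a pose out of reach is approached as far as the arm can. A call with a gripper value outside its range is refused whole. The fingers move at their own pace and stop on an object; the grip force is fixed at half the most. Time passes only in rows, so rows that repeat a pose let the fingers close. It gives the time, the measured TCP pose, the force and the opening at its end, in the units of the state.
- readout.get_obs(): the state, without advancing time (a new reading comes with each control period).
- vision.snapshot(name): name is "scene" or "side" or "wrist"; returns a dict with "frame" (384x512x3 uint8, red, green, blue), "fx", "fy", "cx", "cy" (pixels), "camera_from_world" (4x4, takes a point from world to camera coordinates). Camera axes: x right, y down, z forward; pixel columns grow to the right and rows downward; lengths in mm; the calibration is good to about 2 mm. The wrist camera is an equidistant fisheye: a pixel r from the principal point sees the ray r / f radians off the axis. A picture is of the moment at which its call begins. There is no depth.
- order.job_done(): hands the job in, once; it reports no verdict.
The state is a dict: "time_s": time; "joint_positions": joint angles; "joint_vel": joint speeds; "tau": joint torques, N m; "position": TCP position; "tool_rot": TCP orientation; "force": force on the tool from outside, world axes, zero at the start; "ft_torque": the same for the moment, N m; "grip_width": finger opening in mm.
Only numpy, scipy, OpenCV 4.12 (cv2) and the standard library are available. Lean on these libraries where they do the work, as an engineer would, in place of code of your own. Each camera call takes 0.05 s, during which the arm holds its last target. There are 200 camera calls.

TASK

One of the three lever breakers on the switch board has tripped: its lever stands about half-way, while the other two lean fully on. Reset it: push its lever all the way off until you feel the firm stop (only then does the latch inside reset), then push it over fully on and let go. Push with closed fingers, gently, without gripping the lever or forcing it, and leave the other two breakers and the things on the bench alone.

Things in the scene. Friction and masses are not known exactly. Their poses are not given: they have to be found in the camera images.
- breaker_tripped: The tripped breaker: grey case 100 (x) by 70 (y) by 85 mm high, fixed to the board. Origin: centre of its underside, 18 mm above the bench. Its x axis is level and points to the ON side (away from the robot, within 0.3 rad), y lies along the lever's hinge, z up. It or its lever breaks if pressed with more than 15 N (a grip does that).
- switchboard: Fixed wooden board 200 (x) by 360 (y) by 18 mm lying on the bench, origin at the centre of its underside. The three breakers stand on it side by side, 105 mm apart along y, all facing alike, in any order.
- tripped_lever_hinge (a point): Middle of the tripped lever's hinge axis: 75 mm above the case's origin, 10 mm below the case's top. The latch is inside the case, unseen: until reset, its tooth blocks the lever short of ON (at 0.28 to 0.62 rad). It resets only in about the last 0.03 rad before the OFF stop.
- tripped_lever_top (a point): Middle of the top edge of the tripped breaker's lever, a black paddle 40 mm wide (along the case's y), 12 mm thick, ending 90 mm from its hinge (the top 38 mm; below it narrows to a stem 26 by 10 mm). Moving it takes about 0.12 N m (2 to 4 N at 60 mm from the hinge), 1 to 3 N more over the last 0.2 rad before the OFF stop. It stays where it is left. Push on the paddle, not low on the stem.
- tripped_lever (a joint): Lean of the tripped lever, rad: 0 = upright, positive = top leaning to the case's +x (ON). Starts tripped, at 0.18 to 0.25. OFF is negative: its stop is met somewhere from -0.06 to -0.40, different each time and not to be seen, only felt. ON: stop met at 0.75, counts as on beyond 0.66. Both stops are stiff springs, about 4 N for each mm.
- lever_b (a joint): Lean of another breaker's lever, same build and sense; it is on (0.71 to 0.75) and must stay on (above 0.60).
- lever_c (a joint): Lean of the third breaker's lever, as lever_b.
- lever_b_top (a point): Middle of the top edge of lever_b's paddle.
- lever_c_top (a point): Middle of the top edge of lever_c's paddle.
- mallet_head (a point): Centre of the head of a wooden mallet lying beside the board (block head 70 by 110 by 64 mm high; handle 200 mm). Leave alone.
- glue_mid (a point): Centre of an upright white glue bottle, 60 mm across, 170 mm high, on the bench beside the board. Leave alone.
- offcut_mid (a point): Centre of a wood offcut 140 by 45 by 22 mm lying beyond the board. Leave alone.

How it is judged (in metres and radians):
On the way, in this order (a step that is already met when the one before it is completed fails the run):
1. the tripped lever has been pushed over to the off side, past -0.04 rad (value of joint tripped_lever below -0.04 rad), for 0.05 s.
2. the lever has been thrown on, beyond 0.66 rad (value of joint tripped_lever above 0.66 rad), for 0.2 s.
At the end, for the whole second after the job is handed in: The tripped breaker's lever rests on (above 0.66 rad, still), let go, with the other two levers still on (above 0.60 rad) (value of joint tripped_lever between 0.66 and 0.85 rad and value of joint each of lever_b, lever_c above 0.6 rad and velocity of joint tripped_lever between -0.05 and 0.05 rad/s); the robot touches nothing.
It fails at once if the tripped breaker or its lever is pressed with more than 15 N (contact force between any of the fingers, the arm and breaker_tripped above 15 N).
It fails at once if another breaker is switched off (value of joint any of lever_b, lever_c below 0.6 rad).
It fails at once if the mallet, glue bottle or offcut is moved by more than 20 mm (distance of any of mallet_head, glue_mid, offcut_mid from where it was at the start of the episode above 0.02 m).
It also fails if it takes over 51 s, if anything falls off the work surface, if the arm or the gripper's body presses on something with over 40 N, if the wrist force passes 120 N, or if a joint passes its speed limit or range.

## Working session

There is one attempt and no reset: what is moved stays moved. The work goes in short steps, Python scripts to look and compute and a tool call to move; the robot and the scene stay as the last step left them, time stands still between calls to the robot, and variables do not carry over. Pictures are saved under pics/ and viewed, on a budget of 10 in all, crops included, one or two more only if the job needs it, and the job is handed in when it is done.

Besides the shell and the picture viewer there is one more tool, called as name(argument=value, ...) on one line, values as JSON. play_rows: Moves the arm, as the interface text tells. Its arguments: {"type":"object","properties":{"jaw":{"type":"array"},"delta_pos":{"type":"array"},"turn":{"type":"array"}},"required":["jaw","delta_pos","turn"]}

```bash
mkdir -p pics; python3 - <<'E'
from bench import readout, vision
import cv2,numpy as np
o=readout.get_obs();print(o)
np.set_printoptions(precision=4,suppress=True)
for n in("scene","side"):
    s=vision.snapshot(n);cv2.imwrite(f"pics/{n}0.png",cv2.resize(s["frame"][:,:,::-1],(800,600),interpolation=cv2.INTER_CUBIC))
    print(n,s["fx"],s["fy"],s["cx"],s["cy"]);print(np.array(s["camera_from_world"]))
E
```

```text
{'time_s': 0.0, 'joint_positions': array([-1.26054312,  0.42672366,  0.07381401,  1.60658366, -0.03412702,
        1.1107663 , -0.06710232]), 'joint_vel': array([-0.00073214,  0.00016242,  0.00016215,  0.00055002, -0.00095014,
        0.0001192 ,  0.00075217]), 'tau': array([-1.22650337e-03, -9.49803901e+01,  3.76139581e+00, -4.63543582e+01,
        1.92907912e-02,  1.04217083e-02,  2.83764670e-06]), 'position': array([299.42702415, 604.76051318, 404.0252046 ]), 'tool_rot': array([ 0.68892974, -0.16120455,  0.16104243, -0.68808011]), 'force': array([-0.32230953,  0.18686795, -0.53124551]), 'ft_torque': array([-0.04586469,  0.01976725,  0.00197202]), 'grip_width': 85.51411353640775}
scene 361.02391914208175 361.02391914208175 253.82256991100812 194.87619614547398
[[  -0.656     0.7547    0.0121  423.99  ]
 [   0.5799    0.5143   -0.6319 -326.7925]
 [  -0.4831   -0.4075   -0.775  1427.9713]
 [   0.        0.        0.        1.    ]]
side 496.07399546751844 496.07399546751844 248.39487273758908 190.48993781032536
[[   0.6805   -0.7327    0.0139 -458.8406]
 [  -0.3698   -0.3596   -0.8567  384.8609]
 [   0.6327    0.5778   -0.5156  896.9281]
 [   0.        0.        0.        1.    ]]
```

View pics/scene0.png

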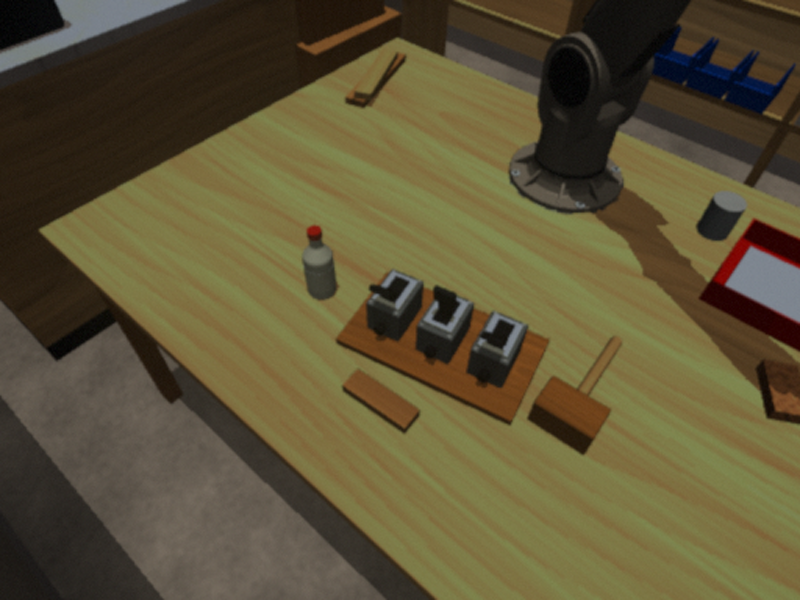

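View pics/side0.png

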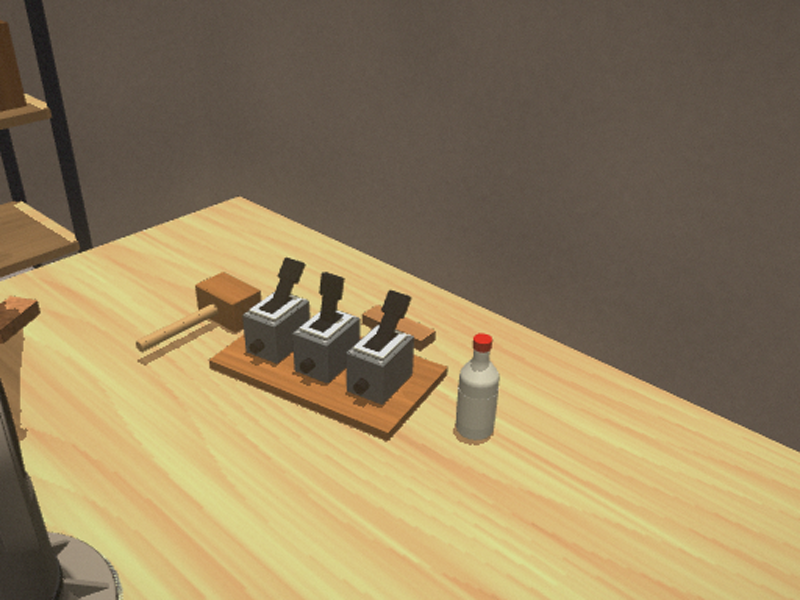

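Both views show that the middle breaker is the tripped one, with its lever near upright (scene ~445,300; side ~331,290). I'll zoom in once for the fit.

```bash
python3 - <<'E'
import cv2,numpy as np
from bench import vision
a=vision.snapshot("scene")["frame"][165:275,210:360,::-1]
b=vision.snapshot("side")["frame"][155:285,130:290,::-1]
np.save("a.npy",a)
A=cv2.resize(a,None,fx=4,fy=4,interpolation=cv2.INTER_CUBIC);B=cv2.resize(b,None,fx=4,fy=4,interpolation=cv2.INTER_CUBIC)
cv2.imwrite("pics/ca.png",cv2.convertScaleAbs(A,alpha=1.8,beta=20));cv2.imwrite("pics/cb.png",cv2.convertScaleAbs(B,alpha=1.3,beta=10))
E
```

```text
(no output)
```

View pics/ca.png

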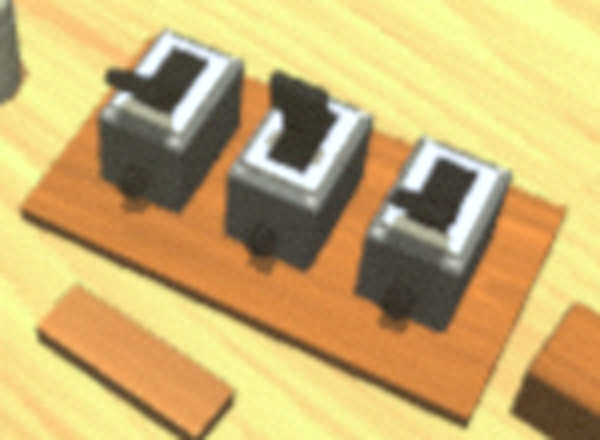

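View pics/cb.png

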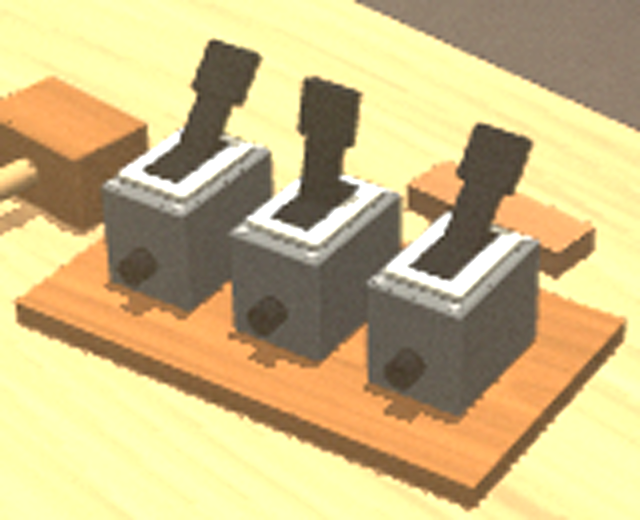

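```bash
cat > g.py <<'E'
import numpy as np
from bench import vision,readout
def proj(s,P):
    P=np.atleast_2d(P);T=np.array(s["camera_from_world"]);c=P@T[:3,:3].T+T[:3,3]
    return np.c_[s["fx"]*c[:,0]/c[:,2]+s["cx"],s["fy"]*c[:,1]/c[:,2]+s["cy"]]
def world(p,L):
    c,s=np.cos(p[2]),np.sin(p[2]);L=np.atleast_2d(np.array(L,float))
    return np.c_[p[0]+c*L[:,0]-s*L[:,1],p[1]+s*L[:,0]+c*L[:,1],L[:,2]]
def lever(a,r,t,w): # radius r, thickness offset t, width offset w ; case-local with z world
    return [r*np.sin(a)+t*np.cos(a),w,93+r*np.cos(a)-t*np.sin(a)]
E
python3 - <<'E'
from g import *
from scipy.optimize import least_squares as ls
S=vision.snapshot("scene");D=vision.snapshot("side")
def fit(name,L1,p1,L2,p2):
    p1=np.array(p1)/4+[210,165];p2=np.array(p2)/4+[130,155]
    f=lambda p:np.r_[proj(S,world(p,L1))-p1,proj(D,world(p,L2))-p2].ravel()
    r=ls(f,[700,0,0]);print(name,r.x.round(3));print(r.fun.reshape(-1,2).round(1).tolist());return r.x
fit("board",[[100,-180,18],[100,180,18],[-100,180,18]],[[24,210],[467,415],[566,208]],[[-100,180,18],[-100,-180,18],[100,-180,18]],[[18,303],[474,490],[625,322]])
p=fit("case",[[50,-35,103],[50,35,103],[-50,35,103],[50,-35,18],[50,35,18]],[[230,178],[312,206],[371,117],[230,230],[303,270]],
 [[-50,35,103],[-50,-35,103],[50,-35,103],[-50,35,18],[-50,-35,18]],[[232,236],[322,262],[400,197],[237,335],[319,361]])
for a in(.18,.215,.25):
  print(a,((proj(D,world(p,[lever(a,90,t,w) for t in(-6,6) for w in(20,-20)]))-[130,155])*4).round().tolist(),((proj(S,world(p,[lever(a,90,t,w) for t in(-6,6) for w in(20,-20)]))-[210,165])*4).round().tolist())
E
```

```text
board [6.14638e+02 8.72490e+01 2.13000e-01]
[[-2.0, -1.8], [-0.0, 0.1], [-0.2, -0.8], [-1.7, -1.0], [-0.4, -1.0], [0.2, -1.4]]
case [6.14817e+02 8.62100e+01 2.48000e-01]
[[-1.7, -3.4], [1.1, -1.0], [0.2, -3.9], [-2.8, 1.1], [0.8, 0.3], [-1.4, -3.2], [-0.6, -1.9], [0.3, -4.3], [-1.1, -0.9], [1.0, 0.7]]
0.18 [[294.0, 79.0], [348.0, 95.0], [304.0, 75.0], [358.0, 90.0]] [[330.0, 78.0], [274.0, 57.0], [323.0, 92.0], [267.0, 71.0]]
0.215 [[297.0, 78.0], [350.0, 94.0], [307.0, 74.0], [360.0, 89.0]] [[328.0, 82.0], [272.0, 60.0], [321.0, 96.0], [265.0, 75.0]]
0.25 [[299.0, 77.0], [353.0, 92.0], [310.0, 73.0], [363.0, 88.0]] [[326.0, 85.0], [270.0, 64.0], [319.0, 100.0], [263.0, 79.0]]
```

```bash
cat >> g.py <<'E'
from scipy.spatial.transform import Rotation as R
PC=[615,86.5,.225]
def plan(lx,tipz,ly=0,rot=True):
    o=readout.get_obs();C=R.from_quat(o["tool_rot"]);a=PC[2]
    y=np.array([0,0,-1.]);z0=np.array([-np.sin(a),np.cos(a),0]);best=None
    for sg in(1,-1):
        z=sg*z0;G=R.from_matrix(np.c_[np.cross(y,z),y,z]);t=(C.inv()*G).as_rotvec()
        if best is None or np.linalg.norm(t)<np.linalg.norm(best):best=t
    w=world(PC,[[lx,ly,tipz+173]])[0]
    return o,C.inv().apply(w-o["position"]),best,w
def show(*k):
    o,d,t,w=plan(*k);np.set_printoptions(precision=3,suppress=True)
    print("t",o["time_s"],"pos",o["position"],"F",o["force"],"goal",w,"d",d,"turn",t)
    print("x-case in tool",R.from_quat(o["tool_rot"]).inv().apply([np.cos(PC[2]),np.sin(PC[2]),0]),"q",o["joint_positions"])
E
python3 -c "
from g import *
show(52,225);print(R.from_quat(readout.get_obs()['tool_rot']).as_matrix())"
```

```text
t 0.3 pos [299.508 604.828 404.457] F [ 0.783 -0.286  0.205] goal [665.689  98.102 398.   ] d [ 553.023    6.608 -291.588] turn [ 0.    -0.685 -0.   ]
x-case in tool [ 0.775 -0.     0.633] q [-1.261  0.426  0.074  1.606 -0.034  1.111 -0.067]
[[ 0.896 -0.     0.444]
 [-0.444 -0.     0.896]
 [ 0.    -1.    -0.   ]]
```

play_rows(jaw=[1,1,1,1,1,1,1,1,1,1,1,1,1,1,1,1,1,1,1,1], delta_pos=[[36,0,-19],[72,0,-38],[108,1,-57],[144,2,-76],[180,2,-95],[216,3,-114],[252,3,-133],[288,4,-152],[324,4,-171],[360,4,-190],[396,5,-209],[432,5,-228],[468,6,-247],[504,6,-266],[530,7,-280],[545,7,-287],[553,7,-292],[553,7,-292],[553,7,-292],[553,7,-292]], turn=[[0,-0.05,0],[0,-0.1,0],[0,-0.15,0],[0,-0.2,0],[0,-0.25,0],[0,-0.3,0],[0,-0.35,0],[0,-0.4,0],[0,-0.45,0],[0,-0.5,0],[0,-0.55,0],[0,-0.6,0],[0,-0.65,0],[0,-0.685,0],[0,-0.685,0],[0,-0.685,0],[0,-0.685,0],[0,-0.685,0],[0,-0.685,0],[0,-0.685,0]])

```text
time_s: 2.3
position: [664.9, 99.4, 397.8]
tool_rot: [-0.702, -0.08, 0.08, 0.703]
force: [-1.1, 0.5, 0.2]
grip_width: -0.1
```

```bash
python3 - <<'E'
from g import *
import cv2
show(52,152)
s=vision.snapshot("side");w=vision.snapshot("wrist")
b=cv2.resize(s["frame"][110:290,120:300,::-1],(400,400),interpolation=cv2.INTER_CUBIC)
c=cv2.resize(w["frame"][:,:,::-1],(400,300))
im=np.zeros((400,800,3),np.uint8);im[:,:400]=b;im[:300,400:]=c
cv2.imwrite("pics/m1.png",cv2.convertScaleAbs(im,alpha=1.4,beta=10))
E
```

```text
t 2.3 pos [664.934  99.384 397.8  ] F [-1.13   0.542  0.203] goal [665.689  98.102 325.   ] d [ 0.451 72.799 -1.465] turn [-0.001  0.002 -0.   ]
x-case in tool [ 1.    -0.    -0.002] q [-0.369  0.43   0.171  1.624 -0.081  1.094  1.621]
```

View pics/m1.png

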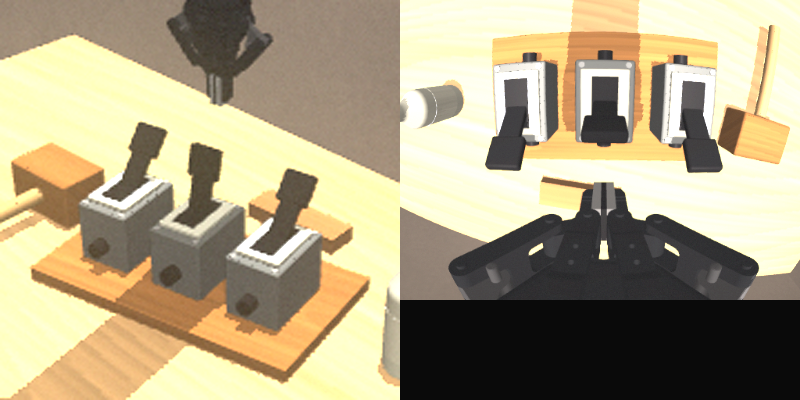

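The picture shows closed fingers at wrist pixel (603,190), centred on the tripped lever (604,125), on its ON side and square to it. Descending next.

play_rows(jaw=[1,1,1,1,1,1,1,1], delta_pos=[[0,15,-1],[0,30,-1],[0,45,-1],[0,60,-1],[0,70,-1],[0,73,-1],[0,73,-1],[0,73,-1]], turn=[[0,0,0],[0,0,0],[0,0,0],[0,0,0],[0,0,0],[0,0,0],[0,0,0],[0,0,0]])

```text
time_s: 3.2
position: [666.0, 96.8, 325.2]
tool_rot: [-0.703, -0.08, 0.079, 0.703]
force: [0.5, 1.3, -0.1]
grip_width: -0.1
```

play_rows(jaw=[1,1,1,1,1], delta_pos=[[-3,0,0],[-6,0,0],[-9,0,0],[-11,0,0],[-12,0,0]], turn=[[0,0,0],[0,0,0],[0,0,0],[0,0,0],[0,0,0]])

```text
time_s: 3.7
position: [653.9, 94.1, 325.0]
tool_rot: [-0.703, -0.08, 0.079, 0.703]
force: [2.7, -0.0, 0.0]
grip_width: 0.1
```

```bash
python3 -c "
from g import *
show(40,152)"
```

```text
t 3.7 pos [653.915  94.053 324.999] F [ 2.652 -0.02   0.008] goal [653.992  95.424 325.   ] d [ 0.38  -0.001  1.32 ] turn [0.    0.    0.001]
x-case in tool [ 1.     0.001 -0.   ] q [-0.359  0.481  0.16   1.718 -0.091  0.949  1.632]
```

play_rows(jaw=[1,1,1,1,1,1,1,1,1,1], delta_pos=[[-2,0,0],[-4,0,0],[-6,0,0],[-8,0,0],[-10,0,0],[-12,0,0],[-14,0,0],[-16,0,0],[-18,0,0],[-18,0,0]], turn=[[0,0,0],[0,0,0],[0,0,0],[0,0,0],[0,0,0],[0,0,0],[0,0,0],[0,0,0],[0,0,0],[0,0,0]])

```text
time_s: 4.7
position: [636.2, 90.0, 324.6]
tool_rot: [0.703, 0.079, -0.08, -0.703]
force: [-0.3, 0.4, -0.1]
grip_width: 0.0
```

```bash
python3 - <<'E'
from g import *
import cv2
show(22,152)
s=vision.snapshot("side")
cv2.imwrite("pics/m2.png",cv2.convertScaleAbs(cv2.resize(s["frame"][130:250,150:270,::-1],(600,600),interpolation=cv2.INTER_CUBIC),alpha=1.6,beta=20))
print([readout.get_obs()["force"].round(2).tolist() for _ in range(3)])
E
```

```text
t 4.7 pos [636.193  89.99  324.645] F [-0.267  0.445 -0.054] goal [636.445  91.408 325.   ] d [ 0.563 -0.356  1.327] turn [ 0.  0. -0.]
x-case in tool [ 1. -0. -0.] q [-0.362  0.454  0.16   1.761 -0.087  0.933  1.63 ]
[[0.24, 0.38, 0.24], [0.24, 0.38, 0.24], [0.24, 0.38, 0.24]]
```

View pics/m2.png

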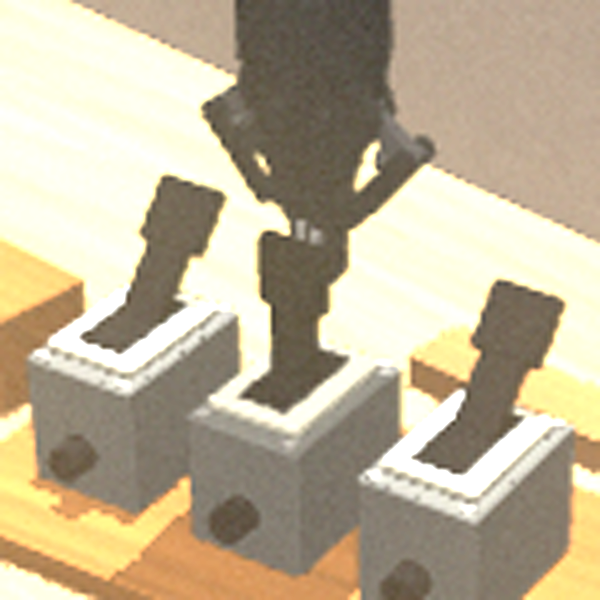

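The lever's top edge has moved left (now about native (202,177)), so it's roughly upright and in contact with the fingers. I'll go on slowly and read the force while moving.

play_rows(jaw=[1,1,1], delta_pos=[[-1,0,0],[-2,0,0],[-3,0,0]], turn=[[0,0,0],[0,0,0],[0,0,0]])

```text
time_s: 5.05
position: [633.6, 89.4, 324.7]
tool_rot: [0.703, 0.079, -0.079, -0.703]
force: [2.6, 1.5, 1.1]
grip_width: -0.1
```

play_rows(jaw=[1,1], delta_pos=[[-1,0,0],[-2,0,0]], turn=[[0,0,0],[0,0,0]])

```text
time_s: 5.25
position: [631.6, 89.0, 324.9]
tool_rot: [-0.703, -0.08, 0.079, 0.703]
force: [2.4, 0.7, 1.5]
grip_width: 0.1
```

play_rows(jaw=[1,1], delta_pos=[[-1,0,0],[-2,0,0]], turn=[[0,0,0],[0,0,0]])

```text
time_s: 5.45
position: [629.6, 88.5, 324.8]
tool_rot: [-0.703, -0.079, 0.079, 0.703]
force: [1.7, 0.3, 1.0]
grip_width: 0.1
```

play_rows(jaw=[1,1], delta_pos=[[-1,0,0],[-1.5,0,0]], turn=[[0,0,0],[0,0,0]])

```text
time_s: 5.65
position: [628.1, 88.2, 324.7]
tool_rot: [0.703, 0.079, -0.079, -0.703]
force: [2.2, 0.3, 1.0]
grip_width: -0.0
```

play_rows(jaw=[1,1], delta_pos=[[-1,0,0],[-1.5,0,0]], turn=[[0,0,0],[0,0,0]])

```text
time_s: 5.85
position: [626.7, 87.8, 324.7]
tool_rot: [-0.703, -0.079, 0.079, 0.703]
force: [1.4, 1.3, 1.5]
grip_width: -0.2
```

play_rows(jaw=[1,1], delta_pos=[[-1,0,0],[-1.5,0,0]], turn=[[0,0,0],[0,0,0]])

```text
time_s: 6.05
position: [625.2, 87.5, 324.7]
tool_rot: [0.703, 0.079, -0.079, -0.703]
force: [2.0, 1.4, 1.9]
grip_width: -0.3
```

play_rows(jaw=[1,1], delta_pos=[[-1,0,0],[-1.5,0,0]], turn=[[0,0,0],[0,0,0]])

```text
time_s: 6.25
position: [623.7, 87.2, 324.7]
tool_rot: [0.703, 0.079, -0.08, -0.703]
force: [0.5, 1.6, 0.7]
grip_width: 0.4
```

play_rows(jaw=[1,1], delta_pos=[[-1,0,0],[-1.5,0,0]], turn=[[0,0,0],[0,0,0]])

```text
time_s: 6.45
position: [622.2, 86.8, 324.6]
tool_rot: [0.703, 0.079, -0.08, -0.703]
force: [2.3, 0.6, -0.4]
grip_width: 0.1
```

play_rows(jaw=[1,1], delta_pos=[[-1,0,0],[-1.5,0,0]], turn=[[0,0,0],[0,0,0]])

```text
time_s: 6.65
position: [620.9, 86.5, 324.7]
tool_rot: [-0.703, -0.079, 0.079, 0.703]
force: [4.0, 1.6, -1.5]
grip_width: 0.2
```

play_rows(jaw=[1], delta_pos=[[-1,0,0]], turn=[[0,0,0]])

```text
time_s: 6.75
position: [619.9, 86.3, 324.7]
tool_rot: [0.703, 0.08, -0.079, -0.703]
force: [3.0, 1.4, -1.9]
grip_width: -0.2
```

play_rows(jaw=[1], delta_pos=[[-1,0,0]], turn=[[0,0,0]])

```text
time_s: 6.85
position: [618.9, 86.1, 324.7]
tool_rot: [0.703, 0.079, -0.079, -0.703]
force: [4.0, 0.7, -1.9]
grip_width: 0.4
```

play_rows(jaw=[1], delta_pos=[[-1,0,0]], turn=[[0,0,0]])

```text
time_s: 6.95
position: [617.9, 85.8, 324.7]
tool_rot: [0.703, 0.079, -0.079, -0.703]
force: [4.4, 0.9, -1.8]
grip_width: -0.1
```

play_rows(jaw=[1], delta_pos=[[-1,0,0]], turn=[[0,0,0]])

```text
time_s: 7.05
position: [616.9, 85.6, 324.7]
tool_rot: [0.703, 0.079, -0.079, -0.703]
force: [3.9, 1.5, -1.6]
grip_width: 0.2
```

play_rows(jaw=[1], delta_pos=[[-1,0,0]], turn=[[0,0,0]])

```text
time_s: 7.15
position: [616.0, 85.3, 324.8]
tool_rot: [0.703, 0.079, -0.079, -0.703]
force: [4.5, 1.1, -1.2]
grip_width: 0.1
```

play_rows(jaw=[1], delta_pos=[[-1,0,0]], turn=[[0,0,0]])

```text
time_s: 7.25
position: [615.0, 85.1, 324.8]
tool_rot: [0.703, 0.079, -0.079, -0.703]
force: [4.7, 0.6, -1.5]
grip_width: -0.4
```

play_rows(jaw=[1], delta_pos=[[-1,0,0]], turn=[[0,0,0]])

```text
time_s: 7.35
position: [614.0, 84.9, 324.7]
tool_rot: [0.703, 0.079, -0.079, -0.703]
force: [4.0, 1.6, -1.4]
grip_width: 0.3
```

play_rows(jaw=[1], delta_pos=[[-1,0,0]], turn=[[0,0,0]])

```text
time_s: 7.45
position: [613.0, 84.7, 324.7]
tool_rot: [0.703, 0.079, -0.079, -0.703]
force: [4.0, 0.8, -1.5]
grip_width: 0.2
```

play_rows(jaw=[1], delta_pos=[[-1,0,0]], turn=[[0,0,0]])

```text
time_s: 7.55
position: [612.0, 84.5, 324.7]
tool_rot: [0.703, 0.079, -0.079, -0.703]
force: [4.0, 0.8, -0.6]
grip_width: -0.1
```

play_rows(jaw=[1], delta_pos=[[-1,0,0]], turn=[[0,0,0]])

```text
time_s: 7.65
position: [611.1, 84.3, 324.7]
tool_rot: [0.703, 0.079, -0.079, -0.703]
force: [3.9, 0.9, -0.6]
grip_width: 0.0
```

play_rows(jaw=[1], delta_pos=[[-1,0,0]], turn=[[0,0,0]])

```text
time_s: 7.75
position: [610.1, 84.0, 324.7]
tool_rot: [0.703, 0.079, -0.079, -0.703]
force: [3.4, 0.3, -1.4]
grip_width: 0.4
```

play_rows(jaw=[1], delta_pos=[[-1,0,0]], turn=[[0,0,0]])

```text
time_s: 7.85
position: [609.3, 83.9, 324.8]
tool_rot: [-0.703, -0.08, 0.079, 0.703]
force: [7.6, 2.1, -1.8]
grip_width: 0.1
```

play_rows(jaw=[1], delta_pos=[[-0.5,0,0]], turn=[[0,0,0]])

```text
time_s: 7.95
position: [609.0, 83.8, 324.9]
tool_rot: [-0.703, -0.08, 0.079, 0.703]
force: [7.6, 2.1, -2.6]
grip_width: 0.2
```

play_rows(jaw=[1,1], delta_pos=[[-0.4,0,0],[-0.4,0,0]], turn=[[0,0,0],[0,0,0]])

```text
time_s: 8.15
position: [608.8, 83.8, 325.0]
tool_rot: [-0.703, -0.08, 0.079, 0.703]
force: [8.0, 1.9, -2.5]
grip_width: 0.0
```

Firm stop felt: the force jumped from 4 to 8 N and the tool stalled. Next I back off, lift, cross over and come down on the robot side.

play_rows(jaw=[1,1,1,1,1,1,1,1,1,1,1,1,1,1], delta_pos=[[8,0,0],[16,0,0],[25,0,0],[25,-20,0],[25,-40,0],[25,-60,0],[25,-75,0],[25,-75,0],[0,-75,0],[-20,-75,0],[-40,-75,0],[-55,-75,0],[-62,-75,0],[-62,-75,0]], turn=[[0,0,0],[0,0,0],[0,0,0],[0,0,0],[0,0,0],[0,0,0],[0,0,0],[0,0,0],[0,0,0],[0,0,0],[0,0,0],[0,0,0],[0,0,0],[0,0,0]])

```text
time_s: 9.55
position: [547.5, 69.7, 399.4]
tool_rot: [0.703, 0.079, -0.08, -0.703]
force: [0.6, -0.3, -0.4]
grip_width: -0.3
```

```bash
python3 - <<'E'
from g import *
import cv2
show(-68,148)
s=vision.snapshot("side");w=vision.snapshot("wrist")
b=cv2.resize(s["frame"][110:290,120:300,::-1],(400,400),interpolation=cv2.INTER_CUBIC)
c=cv2.resize(w["frame"][:,:,::-1],(400,300))
im=np.zeros((400,800,3),np.uint8);im[:,:400]=b;im[:300,400:]=c
cv2.imwrite("pics/m3.png",cv2.convertScaleAbs(im,alpha=1.4,beta=10))
E
```

```text
t 9.55 pos [547.539  69.694 399.439] F [ 0.556 -0.308 -0.447] goal [548.714  71.329 321.   ] d [ 1.555 78.438  1.328] turn [-0.     0.    -0.001]
x-case in tool [ 1.    -0.001 -0.   ] q [-0.389  0.231  0.17   1.897 -0.046  1.018  1.597]
```

View pics/m3.png

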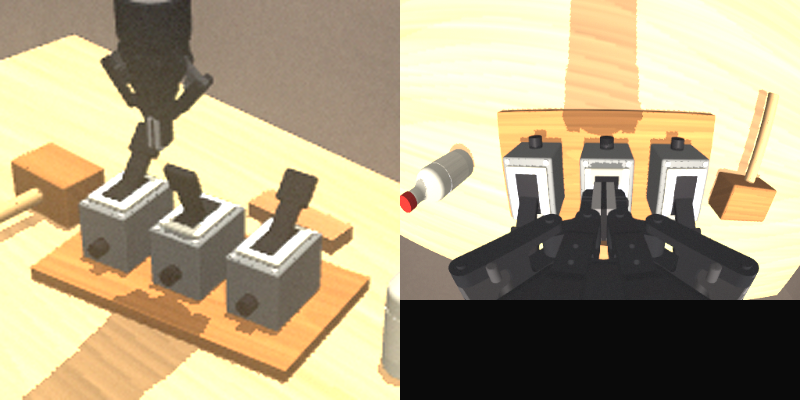

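play_rows(jaw=[1,1,1,1,1,1,1], delta_pos=[[0,18,1],[0,36,1],[0,54,1],[0,70,1],[0,78,1],[0,78,1],[0,78,1]], turn=[[0,0,0],[0,0,0],[0,0,0],[0,0,0],[0,0,0],[0,0,0],[0,0,0]])

```text
time_s: 10.35
position: [548.1, 70.9, 322.1]
tool_rot: [0.703, 0.08, -0.079, -0.703]
force: [-0.5, -0.2, 0.3]
grip_width: -0.2
```

play_rows(jaw=[1,1,1,1,1,1,1,1,1,1], delta_pos=[[4,0,0],[7,0,0],[10,0,0],[13,0,0],[16,0,0],[19,0,0],[22,0,0],[25,0,0],[28,0,0],[31,0,0]], turn=[[0,0,0],[0,0,0],[0,0,0],[0,0,0],[0,0,0],[0,0,0],[0,0,0],[0,0,0],[0,0,0],[0,0,0]])

```text
time_s: 11.35
position: [578.1, 77.7, 321.7]
tool_rot: [0.703, 0.079, -0.079, -0.703]
force: [-2.5, -0.7, 1.8]
grip_width: 0.0
```

play_rows(jaw=[1,1,1,1,1,1,1,1,1,1], delta_pos=[[3,0,0],[6,0,0],[9,0,0],[12,0,0],[15,0,0],[18,0,0],[21,0,0],[24,0,0],[26,0,0],[28,0,0]], turn=[[0,0,0],[0,0,0],[0,0,0],[0,0,0],[0,0,0],[0,0,0],[0,0,0],[0,0,0],[0,0,0],[0,0,0]])

```text
time_s: 12.35
position: [605.3, 83.9, 321.6]
tool_rot: [0.703, 0.079, -0.08, -0.703]
force: [-2.7, -1.0, 1.7]
grip_width: 0.5
```

Local x is now about -10, so the tooth zone comes next. Smaller steps here.

play_rows(jaw=[1,1,1,1,1], delta_pos=[[1.5,0,0],[3,0,0],[4.5,0,0],[6,0,0],[7.5,0,0]], turn=[[0,0,0],[0,0,0],[0,0,0],[0,0,0],[0,0,0]])

```text
time_s: 12.85
position: [612.5, 85.6, 321.5]
tool_rot: [0.703, 0.079, -0.08, -0.703]
force: [-1.4, -1.3, -1.7]
grip_width: -0.2
```

play_rows(jaw=[1,1], delta_pos=[[1,0,0],[2,0,0]], turn=[[0,0,0],[0,0,0]])

```text
time_s: 13.05
position: [614.4, 86.1, 321.6]
tool_rot: [0.703, 0.079, -0.08, -0.703]
force: [-2.2, -1.3, -0.8]
grip_width: 0.1
```

play_rows(jaw=[1,1], delta_pos=[[1,0,0],[2,0,0]], turn=[[0,0,0],[0,0,0]])

```text
time_s: 13.25
position: [616.4, 86.6, 321.7]
tool_rot: [-0.703, -0.079, 0.079, 0.703]
force: [-2.5, -1.2, -0.4]
grip_width: -0.3
```

play_rows(jaw=[1,1], delta_pos=[[1,0,0],[2.3,0,0]], turn=[[0,0,0],[0,0,0]])

```text
time_s: 13.45
position: [618.7, 87.1, 321.7]
tool_rot: [-0.703, -0.079, 0.079, 0.703]
force: [-2.4, -0.8, -1.7]
grip_width: -0.0
```

play_rows(jaw=[1,1], delta_pos=[[1,0,0],[2.3,0,0]], turn=[[0,0,0],[0,0,0]])

```text
time_s: 13.65
position: [620.8, 87.5, 321.6]
tool_rot: [0.703, 0.079, -0.08, -0.703]
force: [-3.6, -0.9, -0.5]
grip_width: -0.0
```

play_rows(jaw=[1,1], delta_pos=[[1,0,0],[2,0,0]], turn=[[0,0,0],[0,0,0]])

```text
time_s: 13.85
position: [622.9, 88.0, 321.8]
tool_rot: [-0.703, -0.079, 0.079, 0.703]
force: [-2.2, -0.3, -0.3]
grip_width: 0.0
```

play_rows(jaw=[1,1], delta_pos=[[1,0,0],[2.3,0,0]], turn=[[0,0,0],[0,0,0]])

```text
time_s: 14.05
position: [625.2, 88.5, 321.7]
tool_rot: [0.703, 0.079, -0.079, -0.703]
force: [-1.5, -0.4, 0.1]
grip_width: -0.0
```

play_rows(jaw=[1,1], delta_pos=[[1,0,0],[2.3,0,0]], turn=[[0,0,0],[0,0,0]])

```text
time_s: 14.25
position: [627.4, 89.0, 321.8]
tool_rot: [-0.703, -0.079, 0.079, 0.703]
force: [-1.7, -0.6, -0.1]
grip_width: 0.3
```

play_rows(jaw=[1,1], delta_pos=[[1,0,0],[2.3,0,0]], turn=[[0,0,0],[0,0,0]])

```text
time_s: 14.45
position: [629.6, 89.6, 321.7]
tool_rot: [0.703, 0.079, -0.079, -0.703]
force: [-3.0, -1.2, -0.9]
grip_width: 0.3
```

play_rows(jaw=[1,1], delta_pos=[[1,0,0],[2.3,0,0]], turn=[[0,0,0],[0,0,0]])

```text
time_s: 14.65
position: [631.9, 90.1, 321.7]
tool_rot: [0.703, 0.079, -0.079, -0.703]
force: [-1.9, -0.7, -0.2]
grip_width: -0.1
```

play_rows(jaw=[1,1], delta_pos=[[1,0,0],[2.3,0,0]], turn=[[0,0,0],[0,0,0]])

```text
time_s: 14.85
position: [634.1, 90.6, 321.7]
tool_rot: [0.703, 0.079, -0.079, -0.703]
force: [-2.6, -0.9, -0.0]
grip_width: 0.2
```

play_rows(jaw=[1,1], delta_pos=[[1,0,0],[2.3,0,0]], turn=[[0,0,0],[0,0,0]])

```text
time_s: 15.05
position: [636.4, 91.1, 321.7]
tool_rot: [0.703, 0.079, -0.079, -0.703]
force: [-2.1, 0.3, -0.2]
grip_width: -0.3
```

play_rows(jaw=[1,1], delta_pos=[[1,0,0],[2,0,0]], turn=[[0,0,0],[0,0,0]])

```text
time_s: 15.25
position: [638.3, 91.5, 321.7]
tool_rot: [-0.703, -0.079, 0.079, 0.703]
force: [-1.6, -0.6, 0.4]
grip_width: 0.0
```

play_rows(jaw=[1,1], delta_pos=[[1,0,0],[2,0,0]], turn=[[0,0,0],[0,0,0]])

```text
time_s: 15.45
position: [640.3, 92.0, 321.7]
tool_rot: [0.703, 0.079, -0.079, -0.703]
force: [-0.7, -0.5, -0.6]
grip_width: -0.1
```

play_rows(jaw=[1,1], delta_pos=[[1,0,0],[2,0,0]], turn=[[0,0,0],[0,0,0]])

```text
time_s: 15.65
position: [642.2, 92.4, 321.7]
tool_rot: [0.703, 0.079, -0.079, -0.703]
force: [-2.1, -0.9, 0.2]
grip_width: 0.1
```

play_rows(jaw=[1,1], delta_pos=[[1,0,0],[1.5,0,0]], turn=[[0,0,0],[0,0,0]])

```text
time_s: 15.85
position: [643.7, 92.7, 321.7]
tool_rot: [0.703, 0.079, -0.079, -0.703]
force: [-1.5, -0.1, 0.1]
grip_width: -0.1
```

play_rows(jaw=[1,1], delta_pos=[[1,0,0],[1.5,0,0]], turn=[[0,0,0],[0,0,0]])

```text
time_s: 16.05
position: [645.1, 93.1, 321.7]
tool_rot: [0.703, 0.079, -0.079, -0.703]
force: [-2.0, -0.9, 0.4]
grip_width: -0.2
```

play_rows(jaw=[1,1], delta_pos=[[1,0,0],[1.5,0,0]], turn=[[0,0,0],[0,0,0]])

```text
time_s: 16.25
position: [646.6, 93.4, 321.7]
tool_rot: [0.703, 0.079, -0.079, -0.703]
force: [-1.7, -0.1, 0.3]
grip_width: 0.0
```

play_rows(jaw=[1,1], delta_pos=[[0.7,0,0],[1.4,0,0]], turn=[[0,0,0],[0,0,0]])

```text
time_s: 16.45
position: [647.9, 93.7, 321.7]
tool_rot: [0.703, 0.079, -0.079, -0.703]
force: [-1.1, -0.3, 0.1]
grip_width: -0.0
```

play_rows(jaw=[1,1], delta_pos=[[0.7,0,0],[1.4,0,0]], turn=[[0,0,0],[0,0,0]])

```text
time_s: 16.65
position: [649.3, 94.0, 321.7]
tool_rot: [0.703, 0.079, -0.079, -0.703]
force: [-2.2, -0.0, 0.6]
grip_width: 0.2
```

Time for a look at the lean before going further.

```bash
python3 - <<'E'
from g import *
import cv2
s=vision.snapshot("side")
cv2.imwrite("pics/m4.png",cv2.convertScaleAbs(cv2.resize(s["frame"][130:250,150:270,::-1],(600,600),interpolation=cv2.INTER_CUBIC),alpha=1.6,beta=20))
E
```

```text
(no output)
```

View pics/m4.png

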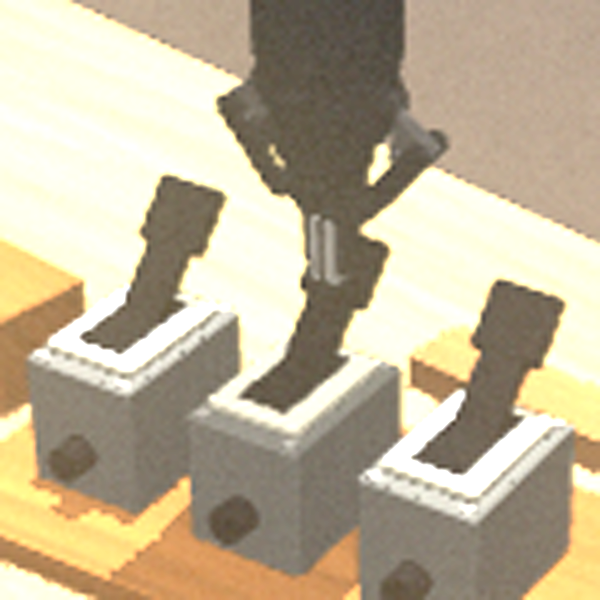

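The lever (paddle corner at (387,245)) leans about as far as its neighbours. I'll go on gently until I feel the stop.

play_rows(jaw=[1,1], delta_pos=[[0.6,0,0],[1.2,0,0]], turn=[[0,0,0],[0,0,0]])

```text
time_s: 16.9
position: [650.4, 94.3, 321.7]
tool_rot: [0.703, 0.079, -0.079, -0.703]
force: [-2.0, 0.1, 0.2]
grip_width: 0.2
```

play_rows(jaw=[1,1], delta_pos=[[0.6,0,0],[1.2,0,0]], turn=[[0,0,0],[0,0,0]])

```text
time_s: 17.1
position: [651.4, 94.5, 321.6]
tool_rot: [0.703, 0.079, -0.08, -0.703]
force: [-5.6, -0.2, 0.5]
grip_width: 0.2
```

play_rows(jaw=[1,1,1], delta_pos=[[0.5,0,0],[0.5,0,0],[0.5,0,0]], turn=[[0,0,0],[0,0,0],[0,0,0]])

```text
time_s: 17.4
position: [651.7, 94.6, 321.5]
tool_rot: [0.703, 0.079, -0.08, -0.703]
force: [-6.5, -1.5, 1.2]
grip_width: -0.4
```

play_rows(jaw=[1,1,1,1,1,1,1,1,1,1,1,1], delta_pos=[[-5,0,0],[-15,0,0],[-25,0,0],[-35,-10,0],[-45,-30,0],[-60,-50,0],[-80,-70,0],[-100,-90,0],[-100,-100,0],[-100,-100,0],[-100,-100,0],[-100,-100,0]], turn=[[0,0,0],[0,0,0],[0,0,0],[0,0,0],[0,0,0],[0,0,0],[0,0,0],[0,0,0],[0,0,0],[0,0,0],[0,0,0],[0,0,0]])

```text
time_s: 18.6
position: [554.7, 72.5, 420.9]
tool_rot: [0.703, 0.079, -0.08, -0.703]
force: [-0.6, -0.2, 1.0]
grip_width: -0.1
```

```bash
python3 - <<'E'
from g import *
import cv2
s=vision.snapshot("side")
cv2.imwrite("pics/m5.png",cv2.convertScaleAbs(cv2.resize(s["frame"][110:290,110:290,::-1],(600,600),interpolation=cv2.INTER_CUBIC),alpha=1.4,beta=10))
E
```

```text
(no output)
```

View pics/m5.png

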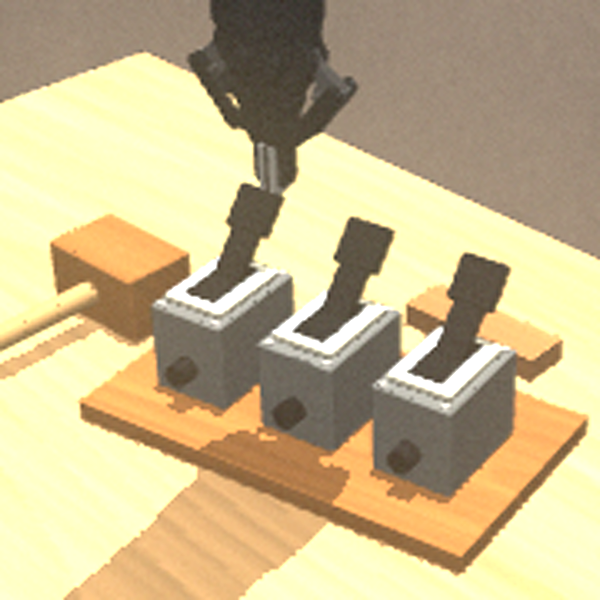

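The three levers, at (255,210), (362,245) and (480,280), now lean on alike. The tool is clear of them, so I'm handing in.

```bash
python3 -c "
from bench import order
print(order.job_done())"
```

```text
the job is handed in; nothing more can be done
None
```

I reset the middle breaker, which was the tripped one, and handed the job in at about 18.6 s; the hand-in reports no verdict.

- **Off:** With closed fingers I pushed the lever off until I felt the firm stop. The force jumped from about 4 N to 8 N and the tool stalled, at a lean I estimate near -0.38 rad.
- **On:** I crossed over above the lever and pushed it from the robot's side. No latch tooth blocked it, and I felt the ON stop at about 6.5 N.
- **Force:** The highest force I read while pushing was about 8.5 N, against the 15 N limit. The readings vary by about 1 N, and I only saw the value at the end of each move.
- **Last checks:** After backing off, the side picture showed all three levers leaning on alike, with the fingers clear. The mallet and offcut looked undisturbed; the glue bottle was outside that crop, but the tool was never near it. I judged the lever's final lean from the picture and the felt stop, not from a joint reading.
- **Disagreement:** The ON stop came about 4 mm later than my geometry predicted. I put that down to the fingers being thinner than I assumed.

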